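# Snap the green board home in the white scale

### The arm

A 7-joint arm with a two-finger parallel gripper is mounted at the origin on the work surface. World frame = base frame: x ahead of the robot, y to its left, z up, the work surface at z = 0. Lengths are in mm, angles in rad, forces in N, time in s.
With the tool pointing down it reaches from about 400 to 850 mm from the base axis. Payload 6.9 kg.
Tool frame: the origin (TCP) lies at the very end of the fingers, on their centre line; the grasp point (between the pads) lies 19 mm behind it; z points along the fingers, y is the direction in which the jaws open and shut (so a half turn about z gives the same grasp; the last joint's range is limited). The gripper opens to 85 mm and grips with 20 to 120 N. Pads are 22 mm wide; open, the fingers measure 114 mm over their backs; the gripper's body (76 mm by 85 mm) begins 54 mm behind the grasp point. The pads swing forward as they close: fully open they stand 13 mm farther back than shut.
Start: joints at [1.446, 0.507, -0.238, 1.5, 0.126, 1.149, -0.155], TCP at [142.335, -608.566, 231.275] pointing down, gripper open.
Joint ranges: [-3.08, 3.08], [-0.24, 2.05], [-1.43, 1.35], [0, 2.5], [-1.52, 4.66], [0.17, 1.96], [-2.89, 2.89]. Speed limits (rad/s): [2.39, 2.39, 3.14, 3.14, 3.14, 3.14, 3.14].

### API

Orientations are given as a rotation vector (axis times angle).
In Python, from workcell import env gives the robot as it stands.
- The arm moves only by the tool move_arm, never from a script. Its argument "deltas" is text: rows parted by semicolons, each of 7 numbers parted by spaces: the shift along the world's x, y, z in m, then the turn, a rotation vector about the world's x, y, z in degrees, then the opening, from 0 (shut) to 1 (fully open). In form: dx dy dz wx wy wz fingers; .... A call has 1 to 5 rows; each row shifts and turns the commanded pose from where the row before left it; what a row does not reach is not made up. A row lasts 1/12 s, in which the tool goes at most 41.7 mm and 7.16 degrees, less where a joint would pass 70% of its speed; a pose out of reach is approached as far as the arm can. A call is refused whole if a number of a shift passes 0.0417 or a number of a turn 7.16, either way. A call with a gripper value outside its range is refused whole. The fingers move at their own pace and stop on an object; the grip force is fixed at half the most. Time passes only in rows, so rows that do not move let the fingers close. It gives the time, the measured TCP pose, the force and the opening at its end, in the units of the state.
- env.observe(): the state, without advancing time (a new reading comes with each control period).
- env.grab_frame(name): name is "scene" or "side" or "wrist"; returns a dict with "pixels" (420x560x3 uint8, red, green, blue), "fx", "fy", "cx", "cy" (pixels), "rvec" (rotation vector, rad) and "tvec" (3), from world to camera coordinates, as OpenCV has them. Camera axes: x right, y down, z forward; pixel columns grow to the right and rows downward; lengths in mm; the calibration is good to about 2 mm. A picture is of the moment at which its call begins. There is no depth.
- env.job_done(): hands the job in, once; it reports no verdict.
The state is a dict: "time": time; "joint_positions": joint angles; "qvel": joint speeds; "tau": joint torques, N m; "tcp_pos": TCP position; "orientation": TCP orientation; "contact_force": force on the tool from outside, world axes, zero at the start; "ft_torque": the same for the moment, N m; "gripper_width": opening from 0.0 (shut) to 1.0 (fully open).
Only numpy, scipy, OpenCV 4.12 (cv2) and the standard library are available. Lean on these libraries where they do the work, as an engineer would, in place of code of your own. Each camera call takes 0.05 s, during which the arm holds its last target.

### The job

Two bench scales are open for repair, each with a new circuit board resting loose on the barbed tips of its four snap posts. Press the green board in the white scale down, at its two ends, until all four posts have clicked through and it lies level and fully home; leave the blue board in the dark grey scale as it is, unpressed.

Things in the scene. Friction and masses are not known exactly. Their poses are not given: they have to be found in the camera images.
- white_base: Open shell of the white scale, fixed: a tray 200 (x) by 170 (y) mm, walls 26 mm high, with a display bar 28 mm high inside its -x wall. Origin: centre of its underside, on the bench. Four snap posts at x +-33, y +-48 mm. Heights above the origin: shoulders on which a seated board rests 14 mm; undersides of the springy barbs 19.5 mm; post tips 38 mm (they poke through the board's holes).
- green_board_pad1 (a point): Centre of a round white press pad (18 mm) on the top face of the green board, mid-way between the two posts of one short end, 66 mm apart. Board 90 (x) by 120 (y) by 4 mm, square to the base; pad 48 mm from its middle towards +y. Top face about 29 mm above the bench at the start, 18 mm when home. A pad takes 5 to 15 N to click, then stops hard; pushing to 20 N does no harm.
- green_board_pad2 (a point): The same kind of press pad at the other short end of the green board, 48 mm from its middle towards its -y, on the top face. With only one end down the board tilts about 7 degrees, and this end stays up until it is pressed. Parts up to 7 mm tall stand on the board's middle.
- blue_board_center (a point): Centre (half-way through the thickness) of the blue board, same size and shape, resting loose on the posts of the dark grey scale's shell. Not to be pressed or shifted.
Not all that is in view belongs to the job. Of the things that look like the part that bears green_board_pad1, the largest one is meant.

How it is judged:
By the outcome, as a careful person would: the job done as asked, in the order asked, and still so for the second after the job is handed in, with the robot touching nothing.
It also fails if it takes over 35 s, if anything falls off the work surface, if the arm or the gripper's body presses on something with over 40 N, if the wrist force passes 120 N, or if a joint passes its speed limit or range.

## Working session

There is one attempt and no reset: what is moved stays moved. The work goes in short steps, Python scripts to look and compute and a tool call to move; the robot and the scene stay as the last step left them, time stands still between calls to the robot, and variables do not carry over. Pictures are saved under pics/ and viewed, and the job is handed in when it is done.

Besides the shell and the picture viewer there is one more tool, called as name(argument=value, ...) on one line, values as JSON. move_arm: Moves the arm, as the interface text tells. Its arguments: {"type":"object","properties":{"deltas":{"type":"string"}},"required":["deltas"]}

```bash
mkdir -p pics; python3 - <<'E'
from workcell import env
import cv2,pickle
d={}
for n in("scene","side","wrist"):
    f=env.grab_frame(n);d[n]=f
    cv2.imwrite(f"pics/{n}0.png",f["pixels"][:,:,::-1])
    print(n,f["fx"],f["cx"],f["cy"],f["rvec"],f["tvec"])
pickle.dump(d,open("f0.pkl","wb"))
print(env.observe())
E
```

```text
scene 522.0954136703647 286.3718165941659 210.12737319826812 [ 0.9929681   2.62205126 -0.82171763] [ 405.84418009 -192.96702271 1348.35805309]
side 413.072224180591 282.12865807733215 208.60349587248456 [ 2.35631187 -0.29395723  0.10006799] [-481.40290722  111.30618019  868.312836  ]
wrist 345.97116328519854 272.4228974885119 209.52940355834522 [-2.28543364  1.81193514  0.25379427] [-624.01918294  -34.09452133  379.78229844]
{'time': 0.15, 'joint_positions': array([ 1.44652326,  0.50814127, -0.23755014,  1.50088491,  0.12564874,
        1.14889814, -0.1548152 ]), 'qvel': array([-3.81436427e-04, -2.27504816e-03,  3.76388664e-04, -4.25226384e-03,
       -1.01341018e-03,  7.88960157e-06,  1.36657778e-03]), 'tau': array([-1.64484591e-03, -6.21013999e+01, -2.18911283e+00, -2.49841940e+01,
        1.27023325e-02,  9.19334299e-03, -6.58671325e-06]), 'tcp_pos': array([ 142.21927476, -608.21918004,  230.63816259]), 'orientation': array([-3.11954973e+00, -3.59939681e-01,  1.97115288e-04]), 'contact_force': array([0.12431289, 0.39976466, 0.15796985]), 'ft_torque': array([ 0.00592351, -0.06721911,  0.01140502]), 'gripper_width': 1.001216718308251}
```

View pics/scene0.png

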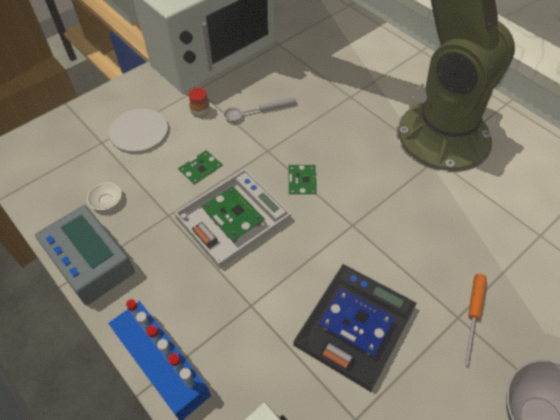

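View pics/side0.png

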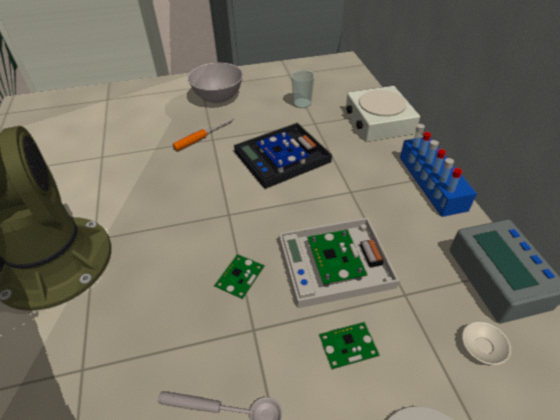

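View pics/wrist0.png

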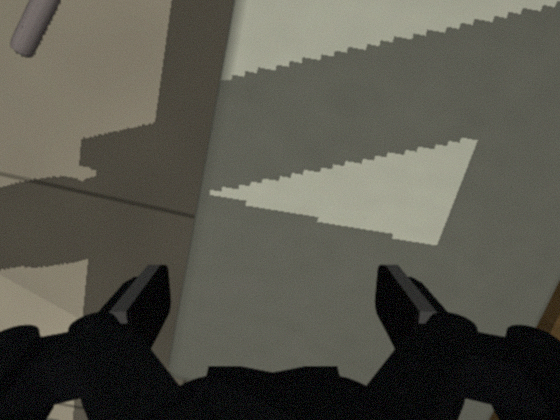

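The scene and side pictures show three green boards. The one inside the white tray is at scene (235,213) and side (335,257). Two smaller loose ones lie on the bench at scene (200,167)/(302,180) and side (349,345)/(240,276). The blue board is at scene (358,322). I choose the one in the white scale, which is the largest, and will check it in a crop and measure it.

```bash
cat > h.py <<'E'
import numpy as np,cv2
def ray(f,uv,z):
    K=np.array([[f["fx"],0,f["cx"]],[0,f["fy"],f["cy"]],[0,0,1]])
    R=cv2.Rodrigues(np.array(f["rvec"],float))[0];t=np.array(f["tvec"],float).ravel()
    uv=np.atleast_2d(uv).astype(float)
    d=(np.linalg.inv(K)@np.c_[uv,np.ones(len(uv))].T).T@R
    c=-R.T@t
    return c+d*((z-c[2])/d[:,2])[:,None]
def proj(f,P):
    K=np.array([[f["fx"],0,f["cx"]],[0,f["fy"],f["cy"]],[0,0,1]])
    return cv2.projectPoints(np.atleast_2d(P).astype(float),np.array(f["rvec"],float),np.array(f["tvec"],float),K,None)[0][:,0]
E
python3 - <<'E'
import pickle,cv2,numpy as np
from h import *
d=pickle.load(open("f0.pkl","rb"))
for n in("scene","side"):
    f=d[n];im=np.ascontiguousarray(f["pixels"][:,:,::-1]);h=cv2.cvtColor(im,cv2.COLOR_BGR2HSV)
    m=cv2.inRange(h,(45,110,40),(80,255,255));m=cv2.morphologyEx(m,cv2.MORPH_CLOSE,np.ones((5,5)))
    for c in cv2.findContours(m,0,2)[0]:
        if cv2.contourArea(c)<150: continue
        q=cv2.convexHull(c)[:,0];P=ray(f,q,29)[:,:2].astype(np.float32)
        r=cv2.minAreaRect(P);print(n,cv2.boundingRect(c),[np.round(x,1) for x in r])
    x,y={"scene":(165,160),"side":(270,210)}[n]
    cv2.imwrite(f"pics/{n}0c.png",cv2.resize(im[y:y+110,x:x+140],None,fx=5,fy=5,interpolation=cv2.INTER_CUBIC))
E
```

```text
scene (203, 188, 60, 51) [array([ 569.5, -153.2]), array([115.2,  85.2]), np.float64(88.5)]
scene (290, 166, 25, 27) [array([ 387.4, -119.9]), array([78.1, 56.5]), np.float64(48.2)]
scene (180, 154, 37, 27) [array([ 544.5, -308.1]), array([78.9, 57.5]), np.float64(1.3)]
side (320, 323, 59, 46) [array([ 528.3, -338.4]), array([83.6, 63.1]), np.float64(1.5)]
side (215, 255, 49, 43) [array([ 372.9, -152.5]), array([83.6, 62.3]), np.float64(48.9)]
side (475, 232, 60, 57) [array([ 890.2, -244.3]), array([ 49. , 134.7]), np.float64(0.2)]
side (308, 230, 58, 54) [array([ 569.6, -153. ]), array([120.7,  88.3]), np.float64(88.5)]
```

View pics/scene0c.png

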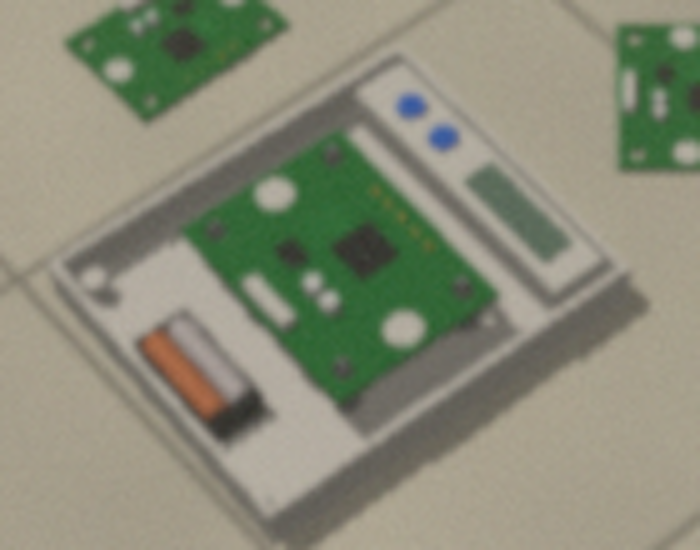

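View pics/side0c.png

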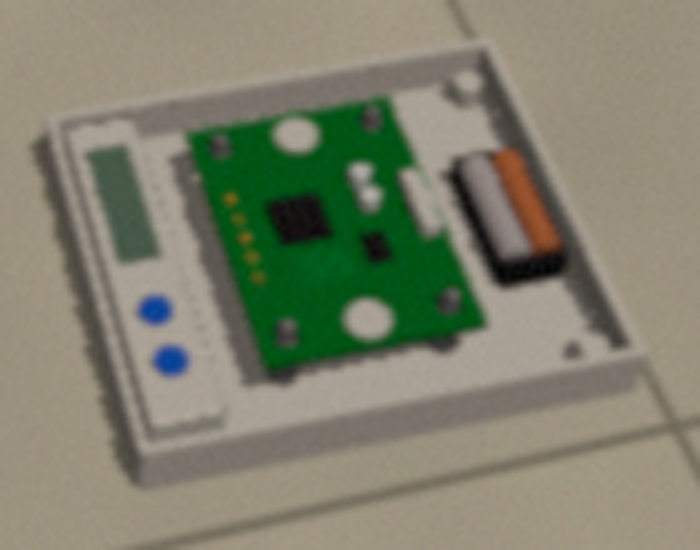

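The crops confirm it: board on its posts inside the white tray, with white pads at scene (220,198.6) and (245.8,225.6), and side (343.6,273.8) and (329.2,237). Now to get the pad positions.

```bash
python3 - <<'E'
import pickle
from h import *
from scipy.spatial.transform import Rotation as Ro
d=pickle.load(open("f0.pkl","rb"))
for n,q in(("scene",[(220,198.6),(245.8,225.6)]),("side",[(343.6,273.8),(329.2,237)])):
    P=ray(d[n],q,29);print(n,P.round(1)); v=P[1]-P[0];print(np.hypot(*v[:2]),np.degrees(np.arctan2(v[1],v[0])))
R=Ro.from_rotvec([-3.1195,-.35994,0.0002]).as_matrix();print(R.round(3))
E
```

```text
scene [[ 567.2 -201.1   29. ]
 [ 569.4 -104.9   29. ]]
96.16157263699453 88.64592467918872
side [[ 569.8 -200.1   29. ]
 [ 572.3 -104.4   29. ]]
95.66878163064496 88.48279320427636
[[ 0.974  0.228 -0.   ]
 [ 0.228 -0.974  0.001]
 [ 0.    -0.001 -1.   ]]
```

Pad1 is at about (570.5, -104.7) and pad2 at about (568.5, -200.5), with yaw -1.5°. The two views agree to within 3 mm. I'll shut the fingers and travel high to above pad1.

move_arm(deltas="0.0214 0.0252 0 0 0 -0.735 0;0.0214 0.0252 0 0 0 -0.735 0;0.0214 0.0252 0 0 0 -0.735 0;0.0214 0.0252 0 0 0 -0.735 0;0.0214 0.0252 0 0 0 -0.735 0")

```text
time: 0.57
tcp_pos: [249.9, -482.0, 232.0]
orientation: [3.129, 0.257, 0.001]
contact_force: [1.3, -0.3, -0.5]
gripper_width: 0.305
```

move_arm(deltas="0.0214 0.0252 0 0 0 -0.735 0;0.0214 0.0252 0 0 0 -0.735 0;0.0214 0.0252 0 0 0 -0.735 0;0.0214 0.0252 0 0 0 -0.735 0;0.0214 0.0252 0 0 0 -0.735 0")

```text
time: 0.98
tcp_pos: [357.0, -355.1, 231.2]
orientation: [-3.138, -0.158, 0.0]
contact_force: [0.2, -0.7, 0.1]
gripper_width: 0.003
```

move_arm(deltas="0.0214 0.0252 0 0 0 -0.735 0;0.0214 0.0252 0 0 0 -0.735 0;0.0214 0.0252 0 0 0 -0.735 0;0.0214 0.0252 0 0 0 -0.735 0;0.0214 0.0252 0 0 0 -0.735 0")

```text
time: 1.4
tcp_pos: [464.0, -229.2, 231.2]
orientation: [-3.141, -0.057, 0.0]
contact_force: [0.5, -0.5, 0.2]
gripper_width: -0.004
```

move_arm(deltas="0.0214 0.0252 0 0 0 -0.735 0;0.0214 0.0252 0 0 0 -0.735 0;0.0214 0.0252 0 0 0 -0.735 0;0.0214 0.0252 0 0 0 -0.735 0;0.0214 0.0252 0 0 0 -0.735 0")

```text
time: 1.82
tcp_pos: [571.0, -103.2, 231.1]
orientation: [3.141, -0.043, -0.001]
contact_force: [1.3, -1.1, 1.3]
gripper_width: -0.001
```

move_arm(deltas="0 -0.0005 -0.035 0 0 0 0;0 -0.0005 -0.035 0 0 0 0;0 -0.0005 -0.035 0 0 0 0;0 0 -0.035 0 0 0 0;0 0 0 0 0 0 0")

```text
time: 2.23
tcp_pos: [566.0, -105.6, 85.0]
orientation: [-3.14, 0.041, 0.017]
contact_force: [-1.6, -0.6, 0.3]
gripper_width: 0.001
```

```bash
python3 - <<'E'
from workcell import env
import cv2,pickle
from h import *
f=env.grab_frame("wrist");im=np.ascontiguousarray(f["pixels"][:,:,::-1])
o=env.observe();print(o["tcp_pos"])
for P in([570.5,-104.7,29],[568.5,-200.5,29],o["tcp_pos"]):
    p=proj(f,P)[0];print(p);cv2.drawMarker(im,tuple(int(round(x)) for x in p),(0,0,255),0,14,1)
pickle.dump(f,open("w1.pkl","wb"))
cv2.imwrite("pics/w1.png",im)
E
```

```text
[ 567.75477352 -105.78420872   88.35477385]
[271.53246224 224.25197661]
[430.38275098 223.52336806]
[273.54135898 273.52232584]
```

View pics/w1.png

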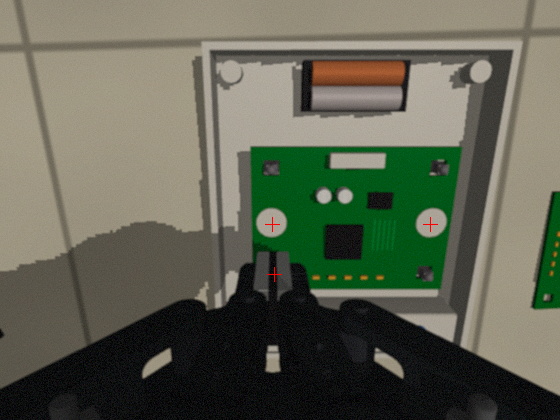

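The wrist view shows pads at (272,223) and (431,222), within about 1 px of the projected estimates. Going down to just above pad1.

move_arm(deltas="0 0.001 -0.02 0 0 0 0;0 0 -0.02 0 0 0 0;0 0 -0.01 0 0 0 0;0 0 0 0 0 0 0;0 0 0 0 0 0 0")

```text
time: 2.7
tcp_pos: [571.0, -105.1, 42.6]
orientation: [3.141, -0.042, 0.002]
contact_force: [0.8, 0.8, 0.3]
gripper_width: -0.001
```

move_arm(deltas="0 0 -0.004 0 0 0 0;0 0 -0.004 0 0 0 0;0 0 -0.003 0 0 0 0;0 0 -0.002 0 0 0 0;0 0 -0.001 0 0 0 0")

```text
time: 3.12
tcp_pos: [570.6, -105.1, 27.4]
orientation: [3.141, -0.042, 0.001]
contact_force: [-0.6, -0.5, 4.2]
gripper_width: -0.003
```

move_arm(deltas="0 0 -0.001 0 0 0 0;0 0 -0.001 0 0 0 0;0 0 -0.001 0 0 0 0;0 0 -0.001 0 0 0 0;0 0 0 0 0 0 0")

```text
time: 3.53
tcp_pos: [570.5, -105.0, 23.3]
orientation: [-3.141, 0.042, -0.0]
contact_force: [0.6, 0.1, 0.6]
gripper_width: 0.003
```

move_arm(deltas="0 0 -0.001 0 0 0 0;0 0 -0.001 0 0 0 0;0 0 -0.001 0 0 0 0;0 0 -0.001 0 0 0 0;0 0 0 0 0 0 0")

```text
time: 3.95
tcp_pos: [570.2, -105.1, 19.2]
orientation: [3.141, -0.042, -0.001]
contact_force: [-1.8, 1.1, 4.4]
gripper_width: -0.003
```

move_arm(deltas="0 0 -0.0005 0 0 0 0;0 0 -0.0005 0 0 0 0;0 0 0 0 0 0 0")

```text
time: 4.2
tcp_pos: [570.2, -105.1, 19.0]
orientation: [3.141, -0.042, 0.0]
contact_force: [-3.0, 0.6, 9.9]
gripper_width: 0.001
```

move_arm(deltas="0 0 -0.0005 0 0 0 0;0 0 0 0 0 0 0")

```text
time: 4.37
tcp_pos: [570.3, -105.2, 18.9]
orientation: [3.141, -0.042, 0.001]
contact_force: [-3.3, -0.1, 14.5]
gripper_width: -0.001
```

move_arm(deltas="0 0 -0.0005 0 0 0 0;0 0 0 0 0 0 0")

```text
time: 4.53
tcp_pos: [570.3, -105.2, 18.7]
orientation: [3.141, -0.042, 0.001]
contact_force: [-4.4, 0.7, 17.2]
gripper_width: 0.0
```

That is a hard stop at about 18.8 mm with 17 N. Lifting off and moving above pad2, then a look.

move_arm(deltas="0 0 0.01 0 0 0 0;0 0 0.02 0 0 0 0;0 0 0.025 0 0 0 0;-0.0005 -0.025 0 0 0 0 0;-0.0005 -0.025 0 0 0 0 0")

```text
time: 4.95
tcp_pos: [570.7, -153.8, 74.1]
orientation: [-3.141, 0.036, -0.005]
contact_force: [0.8, -0.7, -0.3]
gripper_width: -0.0
```

move_arm(deltas="-0.0005 -0.025 0 0 0 0 0;-0.0005 -0.0205 0 0 0 0 0;0 0 0 0 0 0 0;0 0 0 0 0 0 0")

```text
time: 5.28
tcp_pos: [567.7, -202.1, 72.0]
orientation: [3.141, -0.047, -0.001]
contact_force: [-0.9, 0.4, 0.5]
gripper_width: 0.005
```

```bash
python3 - <<'E'
from workcell import env
from h import *
f=env.grab_frame("wrist");im=np.ascontiguousarray(f["pixels"][:,:,::-1])
o=env.observe();print(o["tcp_pos"])
for P in([570.5,-104.7,18],[568.5,-200.5,29]):
    p=proj(f,P)[0];print(p);cv2.drawMarker(im,tuple(int(round(x)) for x in p),(0,0,255),0,14,1)
cv2.imwrite("pics/w2.png",im)
g=env.grab_frame("side")["pixels"][210:320,270:410,::-1]
cv2.imwrite("pics/s2.png",cv2.resize(g,None,fx=5,fy=5,interpolation=2))
E
```

```text
[ 568.07578494 -200.32102166   72.05594789]
[111.50610025 233.3260224 ]
[270.34224153 238.46632843]
```

View pics/w2.png

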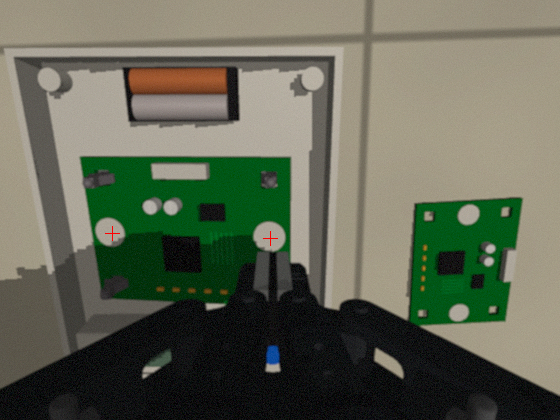

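View pics/s2.png

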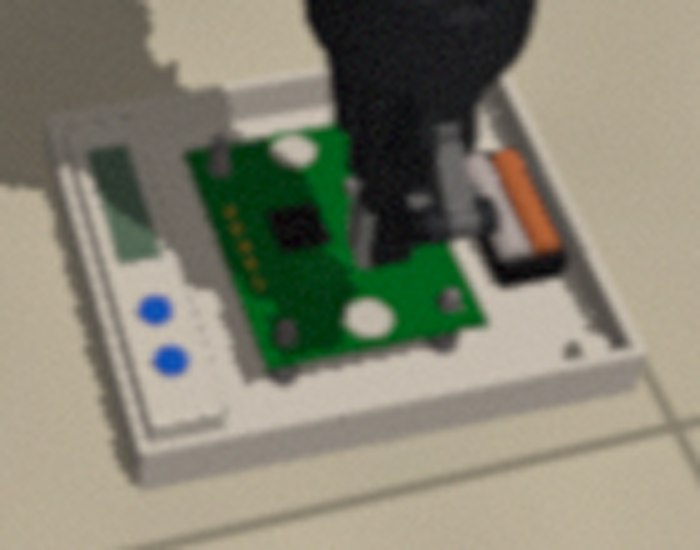

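The pad1 end is down with both its posts standing proud. Pad2 at (270,237) is still up and matches the prediction. Pressing pad2.

move_arm(deltas="0.0005 0 -0.015 0 0 0 0;0 0 -0.015 0 0 0 0;0 0 -0.006 0 0 0 0;0 0 -0.003 0 0 0 0;0 0 -0.002 0 0 0 0")

```text
time: 5.8
tcp_pos: [568.9, -199.5, 31.1]
orientation: [-3.141, 0.04, 0.001]
contact_force: [-0.4, 0.4, 0.0]
gripper_width: -0.006
```

move_arm(deltas="0 0 -0.001 0 0 0 0;0 0 -0.001 0 0 0 0;0 0 -0.001 0 0 0 0;0 0 -0.001 0 0 0 0;0 0 -0.001 0 0 0 0")

```text
time: 6.22
tcp_pos: [569.4, -200.7, 26.9]
orientation: [3.141, -0.042, 0.002]
contact_force: [-0.3, 0.9, 4.5]
gripper_width: 0.0
```

move_arm(deltas="0 0 -0.001 0 0 0 0;0 0 -0.001 0 0 0 0;0 0 -0.001 0 0 0 0;0 0 -0.001 0 0 0 0;0 0 0 0 0 0 0")

```text
time: 6.63
tcp_pos: [569.0, -200.7, 22.1]
orientation: [3.141, -0.042, 0.0]
contact_force: [0.8, -0.1, 1.6]
gripper_width: -0.002
```

move_arm(deltas="0 0 -0.001 0 0 0 0;0 0 -0.001 0 0 0 0;0 0 -0.001 0 0 0 0;0 0 -0.0005 0 0 0 0;0 0 0 0 0 0 0")

```text
time: 7.05
tcp_pos: [568.4, -200.4, 18.3]
orientation: [-3.141, 0.042, 0.002]
contact_force: [-0.5, -1.0, -0.2]
gripper_width: -0.005
```

move_arm(deltas="0 0 -0.0005 0 0 0 0;0 0 -0.0005 0 0 0 0;0 0 0 0 0 0 0")

```text
time: 7.3
tcp_pos: [568.5, -200.4, 18.1]
orientation: [-3.141, 0.042, 0.001]
contact_force: [-1.6, 0.6, 5.0]
gripper_width: -0.001
```

move_arm(deltas="0 0 -0.0005 0 0 0 0;0 0 0 0 0 0 0")

```text
time: 7.47
tcp_pos: [568.6, -200.4, 18.1]
orientation: [3.141, -0.042, -0.0]
contact_force: [-3.7, 0.5, 9.2]
gripper_width: 0.002
```

move_arm(deltas="0 0 -0.0005 0 0 0 0;0 0 0 0 0 0 0")

```text
time: 7.63
tcp_pos: [568.6, -200.4, 18.0]
orientation: [3.141, -0.042, -0.0]
contact_force: [-4.2, 0.9, 13.0]
gripper_width: -0.001
```

move_arm(deltas="0 0 -0.0004 0 0 0 0;0 0 0 0 0 0 0")

```text
time: 7.8
tcp_pos: [568.6, -200.5, 18.0]
orientation: [3.141, -0.042, 0.0]
contact_force: [-5.5, 1.2, 16.7]
gripper_width: 0.001
```

Pad2 is home at 18.0 mm. Pad1's stop read 18.8 mm, when the board was still tilted, so I'll press it again to check.

move_arm(deltas="0 0 0.01 0 0 0 0;0 0 0.02 0 0 0 0;0 0 0.015 0 0 0 0;0.0005 0.025 0 0 0 0 0;0.0005 0.025 0 0 0 0 0")

```text
time: 8.22
tcp_pos: [570.4, -152.2, 62.6]
orientation: [3.14, -0.048, 0.004]
contact_force: [0.6, 1.7, -0.6]
gripper_width: -0.0
```

move_arm(deltas="0.0005 0.025 0 0 0 0 0;0.0005 0.0205 0 0 0 0 0;0 0 -0.015 0 0 0 0;0 0 -0.015 0 0 0 0;0 0 -0.006 0 0 0 0")

```text
time: 8.63
tcp_pos: [570.1, -104.4, 24.2]
orientation: [-3.141, 0.04, 0.003]
contact_force: [-0.8, 0.6, 0.5]
gripper_width: 0.0
```

move_arm(deltas="0 0 -0.003 0 0 0 0;0 0 -0.002 0 0 0 0;0 0 -0.001 0 0 0 0;0 0 -0.001 0 0 0 0;0 0 0 0 0 0 0")

```text
time: 9.05
tcp_pos: [571.1, -105.3, 18.7]
orientation: [3.141, -0.043, 0.001]
contact_force: [0.9, -0.6, -0.4]
gripper_width: 0.002
```

move_arm(deltas="0 0 -0.001 0 0 0 0;0 0 -0.0005 0 0 0 0;0 0 0 0 0 0 0")

```text
time: 9.3
tcp_pos: [571.2, -105.3, 18.1]
orientation: [3.141, -0.042, 0.002]
contact_force: [-2.4, 0.7, 7.8]
gripper_width: -0.002
```

move_arm(deltas="0 0 -0.0005 0 0 0 0;0 0 -0.0004 0 0 0 0;0 0 0 0 0 0 0")

```text
time: 9.55
tcp_pos: [571.2, -105.3, 18.0]
orientation: [3.14, -0.042, 0.003]
contact_force: [-4.0, 0.5, 17.0]
gripper_width: -0.002
```

Both ends stop at 18.0 mm, so the board is level. Lifting clear and taking a last look.

move_arm(deltas="0 0 0.01 0 0 0 0;0 0 0.03 0 0 0 0;0 0 0.035 0 0 0 0;0 0 0.035 0 0 0 0;0 0 0.035 0 0 0 0")

```text
time: 9.97
tcp_pos: [570.5, -104.9, 163.0]
orientation: [-3.141, 0.042, -0.0]
contact_force: [0.3, 0.3, -0.3]
gripper_width: -0.004
```

move_arm(deltas="-0.03 -0.01 0.02 0 0 0 0;-0.03 -0.01 0 0 0 0 0;-0.03 -0.01 0 0 0 0 0;0 0 0 0 0 0 0;0 0 0 0 0 0 0")

```text
time: 10.38
tcp_pos: [479.5, -136.1, 181.9]
orientation: [3.14, -0.046, 0.001]
contact_force: [1.0, -0.2, -0.7]
gripper_width: -0.0
```

```bash
python3 - <<'E'
from workcell import env
from h import *
import pickle
d=pickle.load(open("f0.pkl","rb"))
for n in("wrist","side"):
    f=env.grab_frame(n);im=np.ascontiguousarray(f["pixels"][:,:,::-1])
    if n=="side":
        a=d[n]["pixels"][110:200,220:345].astype(int);b=f["pixels"][110:200,220:345].astype(int)
        print("blue area diff",np.abs(a-b).max(axis=2).mean())
        A=[cv2.moments(cv2.inRange(cv2.cvtColor(x["pixels"][110:200,220:345],cv2.COLOR_RGB2HSV),(105,150,60),(130,255,255)),True) for x in(d[n],f)]
        print([(m["m00"],m["m10"]/m["m00"],m["m01"]/m["m00"]) for m in A])
        im=cv2.resize(im[100:320,220:420],None,fx=2.7,fy=2.7,interpolation=2)
    cv2.imwrite(f"pics/{n}3.png",im)
print(env.observe()["tcp_pos"])
E
```

```text
blue area diff 32.35884444444444
[(774.0, 60.41602067183462, 41.014211886304906), (231.0, 48.125541125541126, 45.268398268398265)]
[ 481.70138629 -134.92976269  181.56668114]
```

View pics/wrist3.png

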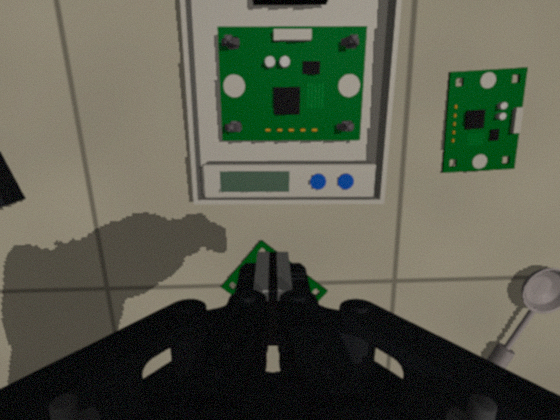

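View pics/side3.png

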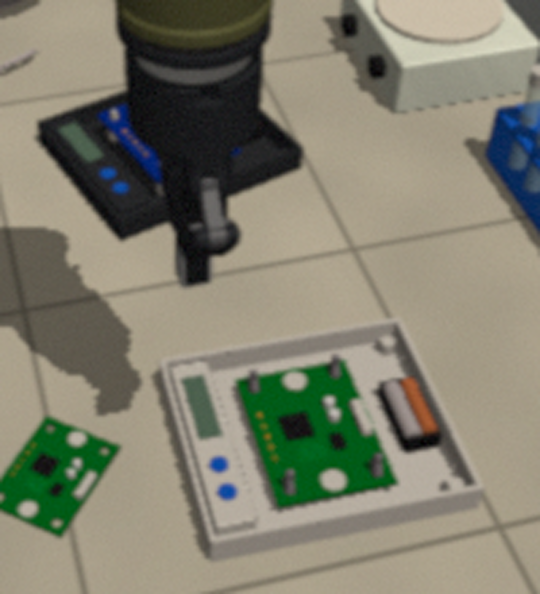

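The pictures show all four posts poking through the green board and the board level. In the side view the arm only hides the blue board, which it never came near. Handing in.

```bash
python3 -c "
from workcell import env
print(env.job_done()); print(env.observe()['time'])"
```

```text
the job is handed in; nothing more can be done
None
the job is handed in; nothing more can be done
```

I pressed the green board in the white scale home at pad1, then pad2, and pressed pad1 once more as a check. I handed the job in after about 10.5 s on the robot's clock.

- **Board seated:** With both ends down, each pad stopped hard at 18.0 mm under about 17 N, which is the stated home height. The last wrist and side pictures show all four posts poking through and the board level.
- **One reading that disagreed:** Pad1's first stop read 18.8 mm. The board was still tilted then, and the repeat press read 18.0 mm.
- **Blue board:** The arm never went near it. My before-and-after picture check of it was not usable, because the arm partly hid it in the final side view. I have no final picture confirming that it stayed put.

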